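# Make up the immersion kit and the field kit

## Robot

A 6-joint arm with a two-finger parallel gripper is mounted at the origin on a cart in front of the work surface, level with it; the furniture and walls round the work are solid. World frame = base frame: x ahead of the robot, y to its left, z up, the work surface at z = 0. Lengths are in m, angles in rad, forces in N, time in s.
With the tool pointing down it reaches from about 0.3 to 0.775 m from the base axis. Payload 14.6 kg.
Tool frame: the origin (TCP) lies midway between the tips of the shut fingers; the grasp point (between the pads) lies 19 mm behind it (ctrl.grip_depth is the z of the grasp point in the tool frame, in m); z points along the fingers, y is the line along which they close (so a half turn about z gives the same grasp; the last joint's range is limited). The gripper opens to 94 mm and grips with 3 to 60 N. Pads are 16 mm wide; open, the fingers measure 119 mm over their backs; the gripper's body (75 mm by 177 mm) begins 78 mm behind the grasp point.
Start: joints at [1.087, 0.3, 1.521, -0, 1.321, -0.067], TCP at [0.223, 0.503, 0.168] pointing down, gripper open.
Joint ranges: [-3.03, 3.03], [-0.79, 2.21], [0.23, 2.52], [-1.04, 4.18], [0, 3.07], [-2.55, 2.55]. Speed limits (rad/s): [2.22, 2.22, 2.57, 3.14, 3.14, 3.14].

## Interface

Orientations are given as [roll, pitch, yaw] about the fixed x, y, z axes, in that order (R = Rz(yaw) Ry(pitch) Rx(roll)).
In Python, from station import ctrl gives the robot as it stands. The module is installed in compiled form; this text tells all that it offers.
- The arm moves only by the tool carry_out, never from a script. Its argument "commands" is a list of rows, each a list of 3 entries, a list of its own where there are three numbers: the closure, from 0 (fully open) to 1 (shut), then the shift along the tool's x, y, z in mm, then the turn, a rotation vector about the tool's x, y, z in rad. In form: [[gripper, [tx, ty, tz], [wx, wy, wz]], ...]. A call has 1 to 10 rows; each row shifts and turns the commanded pose from where the row before left it, along the tool's axes as they then stand; what a row does not reach is not made up. A row lasts 1/8 s, in which the tool goes at most 62.5 mm and 10.7 degrees, less where a joint would pass 70% of its speed; a pose out of reach is approached as far as the arm can. A call with a gripper value outside its range is refused whole. The fingers move at their own pace and stop on an object; "squeeze" is the grip in N (left out, the last holds). Time passes only in rows, so rows that do not move let the fingers close. It gives the time, the measured TCP pose, the force, the opening and the grip force at its end, in the units of the state.
- ctrl.get_obs(): the state, without advancing time (a new reading comes with each control period).
- ctrl.camera(name): name is "side" or "top" or "wrist"; returns a dict with "img" (480x640x3 uint8, blue, green, red), "camera_matrix" (3x3 intrinsics, pixels), "rvec" (rotation vector, rad) and "tvec" (3), from world to camera coordinates, as OpenCV has them. Camera axes: x right, y down, z forward; pixel columns grow to the right and rows downward; lengths in m; the calibration is good to about 2 mm. The wrist camera is an equidistant fisheye: a pixel r from the principal point sees the ray r / f radians off the axis. A picture is of the moment at which its call begins. There is no depth.
- ctrl.hand_in(): hands the job in; it is judged then, once.
Trained networks look in the newest picture that a camera, given by its name, has taken for a name from the list of things; names that differ only in an ending like _2 or _b are one class to them, and where a whole thing is asked for, a point or a joint stands for the part that bears it (a point fixed in the world has none). Each returns a list of dicts, best first, with "score" (0 to 1); they miss things now and then, are a little off and sometimes report something else, mostly with a low value. They report only what shows in the picture. A call takes as long as a camera call.
- ctrl.outline_of(thing, camera): "region" (480x640 bool, what is visible of it).
- ctrl.place_of(thing, camera): "at" ([x, y, z] in m, in world coordinates, good to about 4 mm: a listed point, or the origin of a listed thing).
The state is a dict: "time_s": time; "qpos": joint angles; "joint_vel": joint speeds; "tau": joint torques, N m; "ee_pos": TCP position; "eef_rot": TCP orientation; "force": force on the tool from outside, world axes, zero at the start; "moment": the same for the moment, N m; "grip_width": finger opening in m; "grip_force": force on a finger pad.
Only numpy, scipy, OpenCV 4.12 (cv2) and the standard library are available. Lean on these libraries where they do the work, as an engineer would, in place of code of your own. Each camera call takes 0.05 s, during which the arm holds its last target. There are 200 camera calls.

## Task

Make up two kits from the loose stock on the bench, every thing standing upright in the middle of its round pad: in the open grey tray the red-capped oil bottle on the yellow pad and the black can with the grey cap on the black pad; in the orange hinged case the white tally counter on the white pad and the green-capped vial on the green pad. When both things stand in the case and nothing sticks up above its rim, shut the lid fully. Leave the blue-capped and the white-capped vial where they stand.

Things in the scene. Friction and masses are not known exactly. Their poses are not given: they have to be found in the camera images.
- oil_mid (a point): Small white bottle with a red screw cap and a yellow label, upright, loose. 26 mm diameter up to 36 mm, cap 16 mm diameter, 50 mm high in all. Point on its axis, 25 mm above its underside; z up.
- can_mid (a point): Black screw can (spare objective) with a grey cap, upright, loose. 35 mm diameter up to 30 mm, cap 38 mm diameter, 52 mm high in all. Point on its axis, 26 mm above its underside; z up.
- counter_mid (a point): White hand tally counter, upright with its button on top, loose. Body 29 mm along its x axis, 42 mm along its y axis, 37 mm high, 45 mm to the top of the button. Point in its middle, 22.5 mm above its underside; z up.
- green_mid (a point): Clear sample vial with a green cap, upright, loose. 22 mm diameter up to 39 mm, cap 24 mm diameter, 50 mm high in all. Point on its axis, 25 mm above its underside; z up.
- blue_mid (a point): Clear sample vial with a blue cap, otherwise like the green-capped one: not wanted, stays where it is. Point on its axis, 25 mm above its underside.
- white_mid (a point): Clear sample vial with a white cap, otherwise like the green-capped one: not wanted, stays where it is. Point on its axis, 25 mm above its underside.
- tray: Open grey tray, fixed, 100 mm (x) by 170 mm (y), walls 5 mm thick, rim 25 mm high, inner floor 5 mm above the bench. Origin: centre of its underside. Round pads 52 mm wide on the floor: yellow at x -12, y +42 mm; black at x -12, y -42 mm (own frame). x points away from the robot, y to its left at zero yaw. Near the left place a fixed microscope, 350 mm tall, stands at world x over 545 mm, y 60 to 230 mm: pass in front of it.
- case: Orange case, fixed, 100 mm (x) by 170 mm (y), walls 5 mm thick, rim 62 mm high, inner floor 5 mm above the bench. Origin: centre of its underside. Round pads 52 mm wide on the floor: white at x -12, y +42 mm; green at x -12, y -42 mm (own frame). x points away from the robot, y to its left at zero yaw. Lid hinge: along y on the far rim, at x +50, z 62.5 mm.
- lid (a joint): Angle of the orange case lid, rad: 0 shut on the rim, 1.57 upright, at most 1.85, leaning back from the robot (starts at 1.58 to 1.75). Flat plate 100 mm from hinge to free edge, 170 mm wide, 7 mm thick; a black tab 40 mm wide reaches 12 mm past the middle of the free edge. Stiff hinge: stays where it is left; 1 to 2 N at the edge moves it.

How it is judged:
On the way:
1. the tally counter and the green-capped vial both stand upright on their pads in the open case, let go, below its rim (x of counter_mid in the frame of case between -0.027 and 0.003 m and y of counter_mid in the frame of case between 0.027 and 0.057 m and z of counter_mid in the frame of case between 0.0215 and 0.0335 m and angle between each of counter_mid, green_mid's own z axis and vertical below 0.15 rad and x of green_mid in the frame of case between -0.027 and 0.003 m and y of green_mid in the frame of case between -0.057 and -0.027 m and z of green_mid in the frame of case between 0.024 and 0.036 m and value of joint lid above 1 rad and contact force between the fingers and counter below 0.3 N and contact force between the fingers and green below 0.3 N), for 0.2 s.
At the end, for the whole second after the job is handed in: The oil bottle and the can stand in the tray and the counter and the green-capped vial in the case, each upright (within 0.15 rad) on its floor with its axis within 15 mm (along x and along y) of the centre of its own pad, at rest; the lid is shut to within 0.06 rad (x of oil_mid in the frame of tray between -0.027 and 0.003 m and y of oil_mid in the frame of tray between 0.027 and 0.057 m and z of oil_mid in the frame of tray between 0.024 and 0.036 m and angle between each of oil_mid, can_mid, counter_mid, green_mid's own z axis and vertical below 0.15 rad and x of can_mid in the frame of tray between -0.027 and 0.003 m and y of can_mid in the frame of tray between -0.057 and -0.027 m and z of can_mid in the frame of tray between 0.025 and 0.037 m and x of counter_mid in the frame of case between -0.027 and 0.003 m and y of counter_mid in the frame of case between 0.027 and 0.057 m and z of counter_mid in the frame of case between 0.0215 and 0.0335 m and x of green_mid in the frame of case between -0.027 and 0.003 m and y of green_mid in the frame of case between -0.057 and -0.027 m and z of green_mid in the frame of case between 0.024 and 0.036 m and value of joint lid below 0.06 rad and linear speed of each of oil, can, counter, green below 0.02 m/s); the robot touches nothing.
It fails at once if the blue-capped vial is moved more than 20 mm or tipped (distance of blue_mid from where it was at the start of the episode above 0.02 m or angle between blue_mid's own z axis and vertical above 0.3 rad).
It fails at once if the white-capped vial is moved more than 20 mm or tipped (distance of white_mid from where it was at the start of the episode above 0.02 m or angle between white_mid's own z axis and vertical above 0.3 rad).
It also fails if it takes over 144 s, if anything falls off the work surface, if the arm or the gripper's body presses on something with over 40 N, if the wrist force passes 120 N, or if a joint passes its speed limit or range.

## Working session

There is one attempt and no reset: what is moved stays moved. The work goes in short steps, Python scripts to look and compute and a tool call to move; the robot and the scene stay as the last step left them, time stands still between calls to the robot, and variables do not carry over. Pictures are saved under pics/ and viewed, at most 16 in all, crops included, and the job is handed in when it is done.

Besides the shell and the picture viewer there is one more tool, called after "Emit:" by a JSON object that holds its "op" and its "data", one argument or row to a line. carry_out: Moves the arm, as the interface text tells. Its arguments: {"type":"object","properties":{"commands":{"type":"array","items":{"type":"array"}},"squeeze":{"type":"number"}},"required":["commands"]}

```bash
mkdir -p pics
cat > look.py <<'E'
from station import ctrl
import cv2, numpy as np, sys
def obs():
    o=ctrl.get_obs(); print('t',round(o['time_s'],2),'tcp',np.round(o['ee_pos'],4),'rot',np.round(o['eef_rot'],3),'q',np.round(o['qpos'],2),'w',round(o['grip_width'],4),'gf',o['grip_force'],'F',np.round(o['force'],1)); return o
def places(cam,names):
    for n in names:
        r=ctrl.place_of(n,cam)[:2]
        print(cam,n,[(np.round(d['at'],3).tolist(),round(d['score'],2)) for d in r])
ALL=['oil_mid','can_mid','counter_mid','green_mid','blue_mid','white_mid','tray','case']
E
python3 - <<'E'
from look import *
obs()
for c in ['top','side']:
    d=ctrl.camera(c); cv2.imwrite(f'pics/{c}0.png',d['img'])
    places(c,ALL)
E
```

```text
t 0.0 tcp [0.2225 0.5026 0.167 ] rot [-3.14  -0.     2.725] q [ 1.09  0.3   1.52 -0.    1.32 -0.07] w 0.0941 gf 0.0 F [ 0.1 -0.3 -0.6]
top oil_mid []
top can_mid [([0.449, 0.038, 0.026], 0.77)]
top counter_mid [([0.444, -0.037, 0.02], 0.67)]
top green_mid [([0.557, -0.116, 0.025], 0.65)]
top blue_mid [([0.652, -0.063, 0.03], 0.63)]
top white_mid [([0.718, -0.168, 0.027], 0.57)]
top tray [([0.394, -0.289, 0.002], 0.58)]
top case [([0.405, 0.3, -0.005], 0.67), ([0.449, 0.037, 0.022], 0.56)]
side oil_mid [([0.528, -0.025, 0.023], 0.53)]
side can_mid [([0.452, 0.033, 0.025], 0.66)]
side counter_mid [([0.446, -0.042, 0.023], 0.85)]
side green_mid [([0.556, -0.122, 0.028], 0.8)]
side blue_mid [([0.649, -0.062, 0.024], 0.64)]
side white_mid [([0.719, -0.167, 0.029], 0.76)]
side tray [([0.396, -0.287, 0.0], 0.69)]
side case [([0.405, 0.3, 0.003], 0.76)]
```

View pics/top0.png

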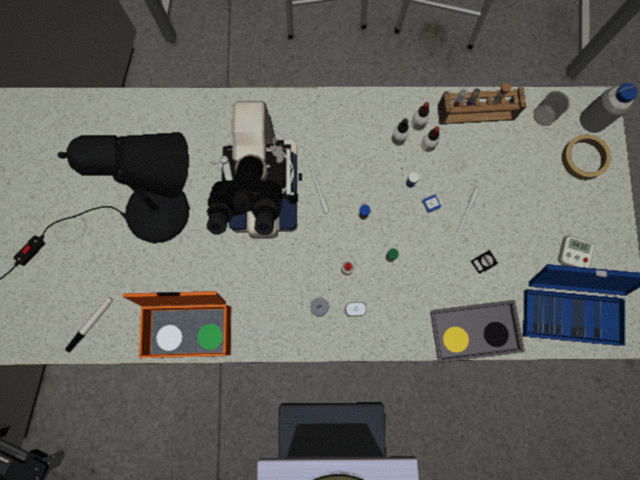

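View pics/side0.png

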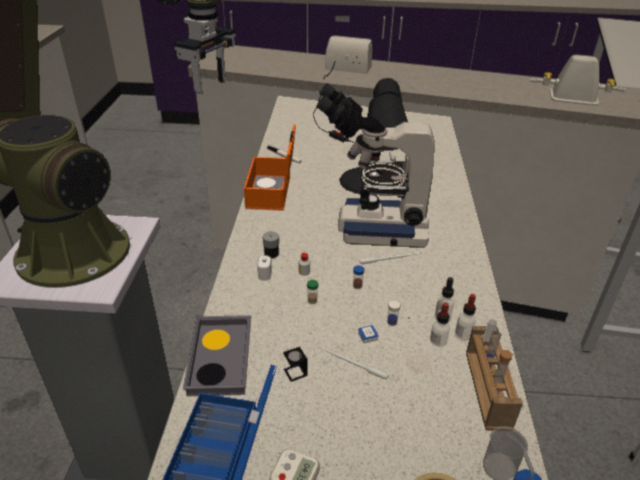

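The top view shows the pads: white (169,338), green (209,336), yellow (456,339) and black (496,334). The oil bottle is at (348,268), the can at (319,306), the counter at (355,310), the green vial at (392,255), and the blue and white vials are further back. The lid stands open. Next I'll measure the pads and object centres from the colour blobs.

```bash
cat >> look.py <<'E'
def ray(d,uv,z):
    K=d['camera_matrix'];R,_=cv2.Rodrigues(np.array(d['rvec'],float));t=np.array(d['tvec'],float).ravel()
    v=R.T@np.linalg.inv(K)@np.array([uv[0],uv[1],1.]);c=-R.T@t
    return c+v*(z-c[2])/v[2]
E
python3 - <<'E'
from look import *
d=ctrl.camera('top');im=d['img']; hsv=cv2.cvtColor(im,cv2.COLOR_BGR2HSV)
def blob(name,uv,mask,z,r=16):
    m=np.zeros(mask.shape,np.uint8);cv2.circle(m,uv,r,1,-1);m&=mask.astype(np.uint8)
    y,x=np.nonzero(m);print(name,len(x),round(x.mean(),1),round(y.mean(),1),np.round(ray(d,(x.mean(),y.mean()),z),4))
H,S,V=cv2.split(hsv)
blob('white',(169,338),(V>150)&(S<60),.005)
blob('green',(209,336),(S>120)&(H>45)&(H<85),.005)
blob('yellow',(456,339),(S>120)&(H>18)&(H<40),.005)
blob('black',(496,334),V<45,.005)
blob('oilcap',(348,268),(S>80)&((H<12)|(H>168)),.05,10)
blob('greencap',(392,255),(S>80)&(H>40)&(H<90),.05,10)
blob('counter',(355,310),(S<50)&(V>150),.037,14)
for n,z in [('can_mid',.052),('counter_mid',.037),('oil_mid',.036),('tray',.025),('case',.03)]:
    for r in ctrl.outline_of(n,'top')[:1]:
        y,x=np.nonzero(r['region']);rect=cv2.minAreaRect(np.column_stack([x,y]).astype(np.float32));print(n,r['score'],rect,np.round(ray(d,(x.mean(),y.mean()),z),4))
cv2.imwrite('pics/crop1.png',cv2.resize(im[230:370,300:440],None,fx=4,fy=4,interpolation=cv2.INTER_CUBIC))
E
```

```text
white 520 168.8 337.4 [0.3923 0.3442 0.005 ]
green 487 209.6 336.4 [0.3935 0.2598 0.005 ]
yellow 517 455.5 339.2 [ 0.3831 -0.2478  0.005 ]
black 471 495.8 334.0 [ 0.3928 -0.3314  0.005 ]
oilcap 48 347.6 266.0 [ 0.5313 -0.026   0.05  ]
greencap 91 392.5 253.9 [ 0.5552 -0.1179  0.05  ]
counter 498 355.3 310.1 [ 0.4429 -0.0405  0.037 ]
can_mid 0.56 ((319.0, 306.5), (17.0, 16.0), 90.0) [0.4497 0.0333 0.052 ]
counter_mid 0.56 ((355.0, 309.5), (15.0, 20.0), 90.0) [ 0.4444 -0.04    0.037 ]
tray 0.78 ((475.8802185058594, 330.95635986328125), (56.23749542236328, 90.8790054321289), 83.45370483398438) [ 0.3996 -0.2862  0.025 ]
```

View pics/crop1.png

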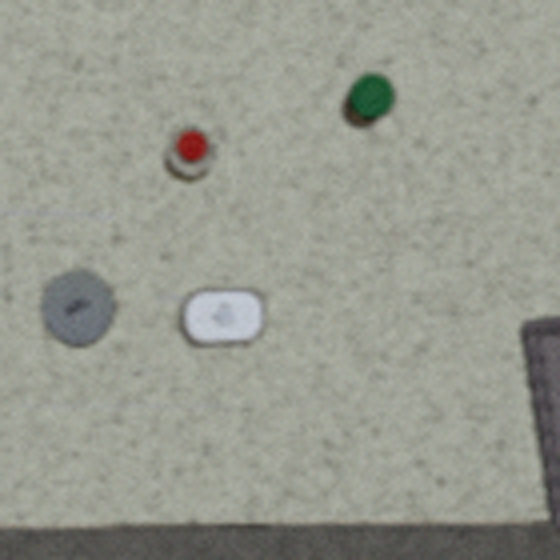

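The crop shows the red cap at (192,147), the green cap at (371,97), the can at (78,308), and the counter at (222,317) with its long axis along world y. I'll grip the counter across its flat sides (along world x), then turn it a quarter turn for the case.

Emit:
{"op": "carry_out", "data": {
  "commands": [
    [0,[0,0,0],[0,0,0.165]],
    [0,[0,0,0],[0,0,0.165]],
    [0,[0,0,0],[0,0,0.165]],
    [0,[0,0,0],[0,0,0.165]],
    [0,[0,0,0],[0,0,0.165]],
    [0,[0,0,0],[0,0,0.165]],
    [0,[0,0,0],[0,0,0.164]],
    [0,[-45,18,0],[0,0,0]],
    [0,[-45,18,0],[0,0,0]],
    [0,[-45,18,0],[0,0,0]]
  ],
  "squeeze": 12
}}

```text
time_s: 2.45
ee_pos: [0.2769, 0.3666, 0.1676]
eef_rot: [3.141, -0.0, 1.571]
force: [1.2, 0.6, -0.5]
grip_width: 0.094
grip_force: 0.0
```

Emit:
{"op": "carry_out", "data": {
  "commands": [
    [0.3,[-45,18,0],[0,0,0]],
    [0.3,[-45,18,0],[0,0,0]],
    [0.3,[-45,18,0],[0,0,0]],
    [0.3,[-45,18,0],[0,0,0]],
    [0.3,[-45,18,0],[0,0,0]],
    [0.3,[-45,18,0],[0,0,0]],
    [0.3,[-45,18,0],[0,0,0]],
    [0.3,[-45,18,0],[0,0,0]],
    [0.3,[-45,18,0],[0,0,0]],
    [0.3,[0,0,0],[0,0,0]]
  ]
}}

```text
time_s: 3.7
ee_pos: [0.4391, -0.0393, 0.1673]
eef_rot: [-3.141, 0.0, 1.567]
force: [-0.4, 1.4, -0.9]
grip_width: 0.066
grip_force: 0.0
```

Run:
```python
from look import *
obs(); d=ctrl.camera('wrist'); cv2.imwrite('pics/w1.png',d['img']); places('wrist',['oil_mid','can_mid','counter_mid','green_mid']); obs()
```

```text
t 3.7 tcp [ 0.4391 -0.0393  0.1673] rot [-3.141  0.     1.567] q [-0.17  0.05  1.81 -0.    1.28 -0.17] w 0.066 gf 0.0 F [-0.4  1.4 -0.9]
wrist oil_mid [([0.531, -0.028, 0.028], 0.61)]
wrist can_mid [([0.448, 0.033, 0.025], 0.67), ([0.396, -0.287, -0.002], 0.34)]
wrist counter_mid []
wrist green_mid [([0.557, -0.119, 0.023], 0.58)]
t 3.95 tcp [ 0.4385 -0.0362  0.1677] rot [ 3.141 -0.     1.572] q [-0.17  0.05  1.81  0.    1.28 -0.17] w 0.0658 gf 0.0 F [ 0.6 -0.5  0.2]
```

View pics/w1.png

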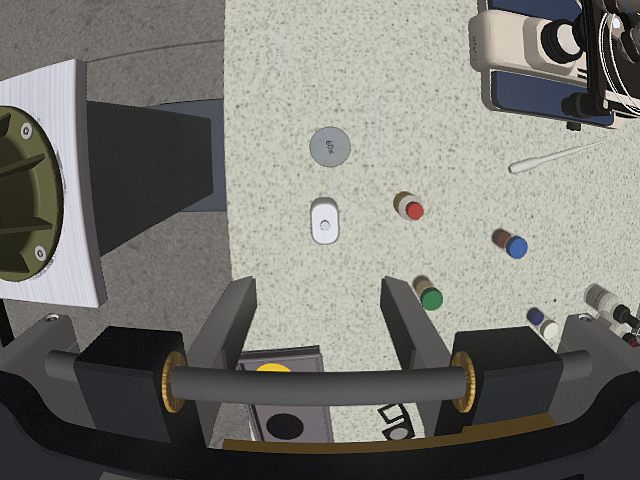

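The wrist view shows the counter at (325,222), aligned with the fingers and clear of the can (330,147) and the oil bottle (410,206). I'll descend and grip.

Emit:
{"op": "carry_out", "data": {
  "commands": [
    [0.3,[-3,5,40],[0,0,0]],
    [0.3,[0,0,40],[0,0,0]],
    [0.3,[0,0,40],[0,0,0]],
    [0.3,[0,0,30],[0,0,0]],
    [0.3,[0,0,10],[0,0,0]],
    [1,[0,0,0],[0,0,0]],
    [1,[0,0,0],[0,0,0]],
    [1,[0,0,0],[0,0,0]],
    [1,[0,0,0],[0,0,0]],
    [1,[0,0,0],[0,0,0]]
  ]
}}

```text
time_s: 5.2
ee_pos: [0.4438, -0.0401, 0.0078]
eef_rot: [3.141, 0.0, 1.571]
force: [-0.4, -0.8, -0.6]
grip_width: 0.0191
grip_force: 0.0
```

Run:
```python
from look import *
d=ctrl.camera('wrist'); cv2.imwrite('pics/w2.png',d['img']); places('wrist',['counter_mid','can_mid']);ctrl.camera('side');places('side',['counter_mid']); obs()
```

```text
wrist counter_mid [([0.445, -0.039, 0.021], 0.74)]
wrist can_mid [([0.446, 0.032, 0.026], 0.66)]
side counter_mid [([0.444, -0.044, 0.02], 0.74)]
t 5.45 tcp [ 0.4437 -0.0401  0.0076] rot [3.142 0.    1.571] q [-0.17  0.29  1.96  0.    0.89 -0.17] w 0.001 gf 0.0 F [-0.4 -0.8  0.2]
```

View pics/w2.png

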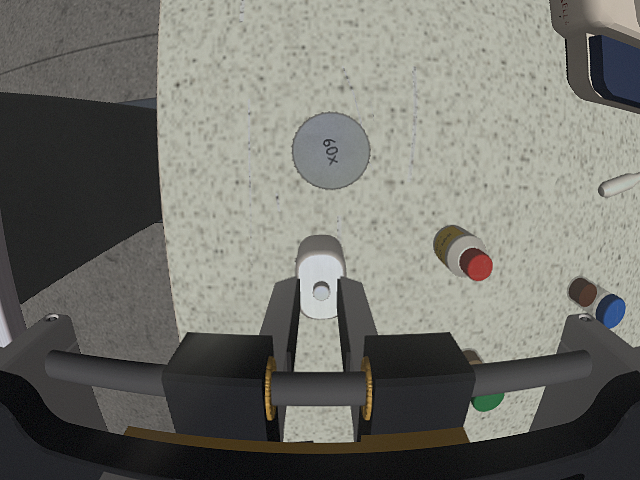

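The picture shows the fingers at (285,280) and (352,280) on either side of the counter (320,275). The opening reads 1 mm with no force, which doesn't fit that. I'll take a fresh look.

Run:
```python
from look import *
d=ctrl.camera('wrist'); a=d['img'][180:420,160:480]; obs()
s=ctrl.camera('side'); o=obs()
K=s['camera_matrix'];p,_=cv2.projectPoints(np.array([o['ee_pos']]),s['rvec'],s['tvec'],K,None);u,v=p.ravel().astype(int);print(u,v)
b=cv2.resize(s['img'][v-60:v+30,u-60:u+60],(400,300),interpolation=cv2.INTER_CUBIC)
cv2.imwrite('pics/w3.png',np.hstack([cv2.resize(a,(400,300)),b]))
```

```text
t 5.5 tcp [ 0.4437 -0.0401  0.0075] rot [-3.142  0.     1.571] q [-0.17  0.29  1.96 -0.    0.89 -0.17] w 0.0006 gf 0.0 F [-0.2  0.4 -0.5]
t 5.55 tcp [ 0.4436 -0.0401  0.0075] rot [-3.142 -0.     1.571] q [-0.17  0.29  1.96  0.    0.89 -0.17] w 0.0005 gf 0.0 F [ 0.4 -0.9  1.1]
263 272
```

View pics/w3.png

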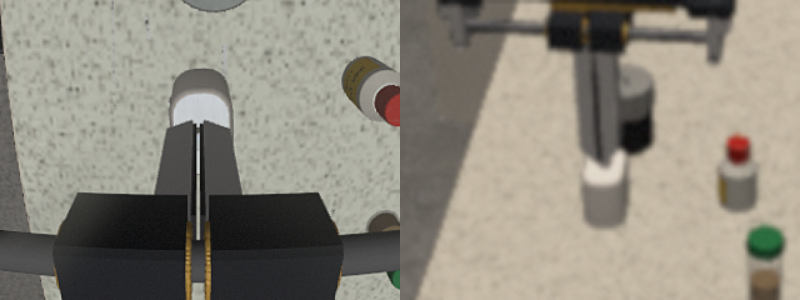

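Run:
```python
from look import *
o=obs()
d=ctrl.camera('wrist');R,_=cv2.Rodrigues(np.array(d['rvec'],float));t=np.array(d['tvec'],float).ravel();c=-R.T@t
K=d['camera_matrix'];print('cam',c.round(4),K.round(1).tolist())
def wray(uv):
    x=(uv[0]-K[0,2])/K[0,0];y=(uv[1]-K[1,2])/K[1,1];th=np.hypot(x,y)
    v=np.array([x/th*np.sin(th),y/th*np.sin(th),np.cos(th)]);return R.T@v
for uv in [(319,277),(319,240),(319,291)]:
    v=wray(uv)
    print(uv,[(c+v*(z-c[2])/v[2]).round(4).tolist() for z in (0,.0075,.037,.045,.06)])
def proj(p):
    q=R@p+t;th=np.arctan2(np.hypot(q[0],q[1]),q[2]);n=q[:2]/np.hypot(q[0],q[1])*th;return (K[0,0]*n[0]+K[0,2],K[1,1]*n[1]+K[1,2])
for dz in (0,.02,.04):print(proj(o['ee_pos']+[0,0,dz]))
```

```text
t 5.55 tcp [ 0.4436 -0.0401  0.0075] rot [-3.142 -0.     1.571] q [-0.17  0.29  1.96  0.    0.89 -0.17] w 0.0005 gf 0.0 F [ 0.4 -0.9  1.1]
cam [0.4436 0.0385 0.2247] [[371.6, 0.0, 318.1], [0.0, 371.6, 241.0], [0.0, 0.0, 1.0]]
(319, 277) [[0.4442, -0.0482, 0.0], [0.4441, -0.0453, 0.0075], [0.4441, -0.0339, 0.037], [0.444, -0.0308, 0.045], [0.444, -0.0251, 0.06]]
(319, 240) [[0.4441, -0.0234, 0.0], [0.4441, -0.0213, 0.0075], [0.4441, -0.0132, 0.037], [0.444, -0.011, 0.045], [0.444, -0.0069, 0.06]]
(319, 291) [[0.4442, -0.0581, 0.0], [0.4441, -0.0548, 0.0075], [0.4441, -0.0422, 0.037], [0.444, -0.0387, 0.045], [0.444, -0.0323, 0.06]]
(np.float64(318.205642231738), np.float64(269.18335512948056))
(np.float64(318.21426001592164), np.float64(281.10257985820886))
(np.float64(318.224448236806), np.float64(295.30704988242115))
```

The fingers are shut above the counter, although the reported TCP is at 7 mm. The fingertips may be higher than reported, so I'll raise the arm and check the tip against the projected TCP.

Emit:
{"op": "carry_out", "data": {
  "commands": [
    [0.5,[0,0,-40],[0,0,0]],
    [0.5,[0,0,-40],[0,0,0]],
    [0.5,[0,0,-20],[0,0,0]],
    [0.5,[0,0,0],[0,0,0]],
    [0.5,[0,0,0],[0,0,0]],
    [0.5,[0,0,0],[0,0,0]]
  ]
}}

```text
time_s: 6.35
ee_pos: [0.4432, -0.04, 0.1065]
eef_rot: [-3.14, -0.0, 1.571]
force: [0.0, -0.8, -0.3]
grip_width: 0.0469
grip_force: 0.0
```

Run:
```python
from look import *
s=ctrl.camera('side'); o=obs()
g=[]
for dz in (0,.02,.04,.06):
    p,_=cv2.projectPoints(np.array([o['ee_pos']])+[0,0,dz],s['rvec'],s['tvec'],s['camera_matrix'],None);g.append(p.ravel())
print(np.round(g,1)); u,v=g[0].astype(int)
im=s['img'].copy()
b=cv2.resize(im[v-60:v+60,u-80:u+80],(800,600),interpolation=cv2.INTER_CUBIC)
for q in g: cv2.circle(b,(int((q[0]-u+80)*5),int((q[1]-v+60)*5)),4,(0,0,255),1)
cv2.imwrite('pics/s4.png',b); places('side',['counter_mid'])
```

```text
t 6.4 tcp [ 0.4432 -0.04    0.1067] rot [-3.14  -0.     1.571] q [-0.17  0.13  1.88  0.    1.14 -0.17] w 0.0465 gf 0.0 F [ 0.1  0.3 -0.5]
[[261.2 235.6]
 [260.8 227.7]
 [260.3 219.6]
 [259.9 211.3]]
side counter_mid [([0.446, -0.041, 0.022], 0.59)]
```

View pics/s4.png

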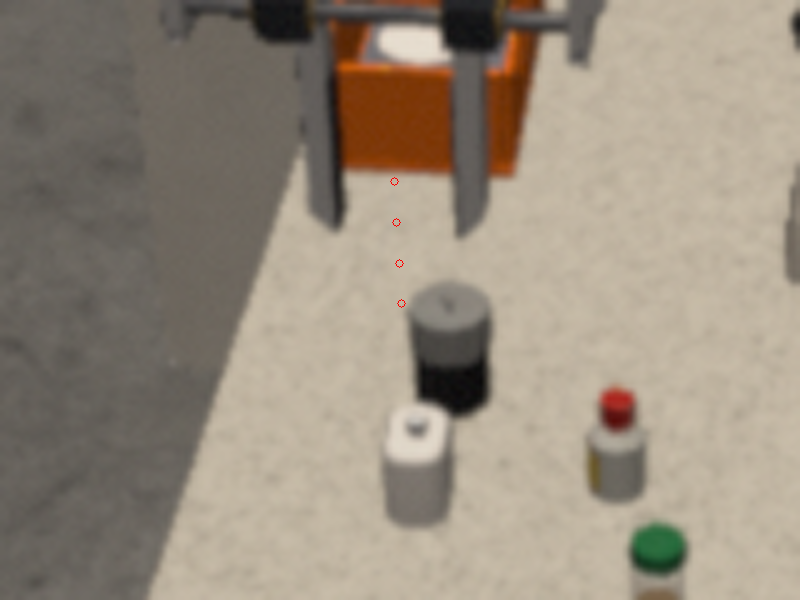

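The real tips (about (335,228) and (462,235)) sit about 35 mm above the projected TCP, so I'll treat the true tip z as the reported z + 0.036. I'll descend accordingly.

Emit:
{"op": "carry_out", "data": {
  "commands": [
    [0.45,[0,0,40],[0,0,0]],
    [0.45,[0,0,40],[0,0,0]],
    [0.45,[0,0,30],[0,0,0]],
    [0.45,[0,0,15],[0,0,0]],
    [0.45,[0,0,8],[0,0,0]],
    [1,[0,0,0],[0,0,0]],
    [1,[0,0,0],[0,0,0]],
    [1,[0,0,0],[0,0,0]],
    [1,[0,0,0],[0,0,0]],
    [1,[0,0,0],[0,0,0]]
  ]
}}

```text
time_s: 7.7
ee_pos: [0.4442, -0.0402, -0.0248]
eef_rot: [3.14, 0.0, 1.571]
force: [-1.3, 0.2, 7.8]
grip_width: 0.0274
grip_force: 11.9
```

Emit:
{"op": "carry_out", "data": {
  "commands": [
    [1,[0,0,-20],[0,0,0]],
    [1,[0,0,-40],[0,0,0]],
    [1,[0,0,-40],[0,0,0]],
    [1,[0,0,-30],[0,0,0]],
    [1,[0,0,0],[0,0,0]]
  ]
}}

```text
time_s: 8.32
ee_pos: [0.4447, -0.0402, 0.1063]
eef_rot: [3.138, 0.001, 1.571]
force: [1.0, 0.4, -1.7]
grip_width: 0.0283
grip_force: 11.9
```

Run:
```python
from look import *
s=ctrl.camera('side'); o=obs()
p,_=cv2.projectPoints(np.array([o['ee_pos']]),s['rvec'],s['tvec'],s['camera_matrix'],None);u,v=p.ravel().astype(int);print(u,v)
cv2.imwrite('pics/s5.png',cv2.resize(s['img'][v-60:v+60,u-80:u+80],(800,600),interpolation=cv2.INTER_CUBIC)); places('side',['counter_mid'])
```

```text
t 8.38 tcp [ 0.4438 -0.0401  0.1047] rot [3.14  0.    1.571] q [-0.17  0.13  1.88 -0.    1.13 -0.17] w 0.028 gf 11.885430130641907 F [-0.8  0.2 -1.3]
261 236
side counter_mid [([0.446, -0.042, 0.152], 0.91)]
```

View pics/s5.png

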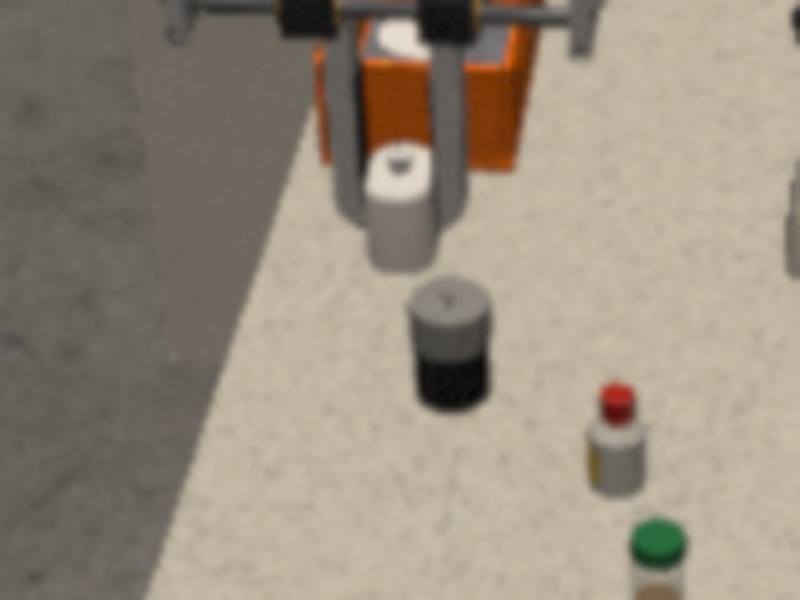

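The counter hangs upright in the grip (rows 140–270). I'll turn and carry it to the white pad.

Emit:
{"op": "carry_out", "data": {
  "commands": [
    [1,[0,0,0],[0,0,-0.1745]],
    [1,[0,0,0],[0,0,-0.1745]],
    [1,[0,0,0],[0,0,-0.1745]],
    [1,[0,0,0],[0,0,-0.1745]],
    [1,[0,0,0],[0,0,-0.1745]],
    [1,[0,0,0],[0,0,-0.1745]],
    [1,[0,0,0],[0,0,-0.1745]],
    [1,[0,0,0],[0,0,-0.1745]],
    [1,[0,0,0],[0,0,-0.1745]],
    [1,[26,24,0],[0,0,0]]
  ]
}}

```text
time_s: 9.68
ee_pos: [0.4172, -0.0164, 0.1029]
eef_rot: [3.141, -0.003, -3.14]
force: [-0.2, 0.9, -0.2]
grip_width: 0.0282
grip_force: 11.9
```

Emit:
{"op": "carry_out", "data": {
  "commands": [
    [1,[26,40,0],[0,0,0]],
    [1,[0,40,0],[0,0,0]],
    [1,[0,40,0],[0,0,0]],
    [1,[0,40,0],[0,0,0]],
    [1,[0,40,0],[0,0,0]],
    [1,[0,40,0],[0,0,0]],
    [1,[0,40,0],[0,0,0]],
    [1,[0,40,0],[0,0,0]],
    [1,[0,40,0],[0,0,0]],
    [1,[0,0,0],[0,0,0]]
  ]
}}

```text
time_s: 10.92
ee_pos: [0.3908, 0.3452, 0.1026]
eef_rot: [-3.14, -0.002, -3.139]
force: [-0.0, -0.6, -0.5]
grip_width: 0.0277
grip_force: 11.9
```

Run:
```python
from look import *
d=ctrl.camera('wrist');obs();places('wrist',['counter_mid','case']); ctrl.camera('side');places('side',['counter_mid']);cv2.imwrite('pics/w6.png',d['img'])
```

```text
t 10.97 tcp [0.3909 0.344  0.1027] rot [-3.14e+00 -2.00e-03 -3.14e+00] q [ 0.65  0.3   1.68 -0.    1.17 -0.92] w 0.0283 gf 11.88540885108523 F [ 1.1 -0.5 -0.9]
wrist counter_mid [([0.391, 0.346, 0.148], 0.62), ([0.53, -0.029, 0.03], 0.28)]
wrist case [([0.402, 0.302, 0.003], 0.82)]
side counter_mid [([0.388, 0.342, 0.15], 0.45)]
```

View pics/w6.png

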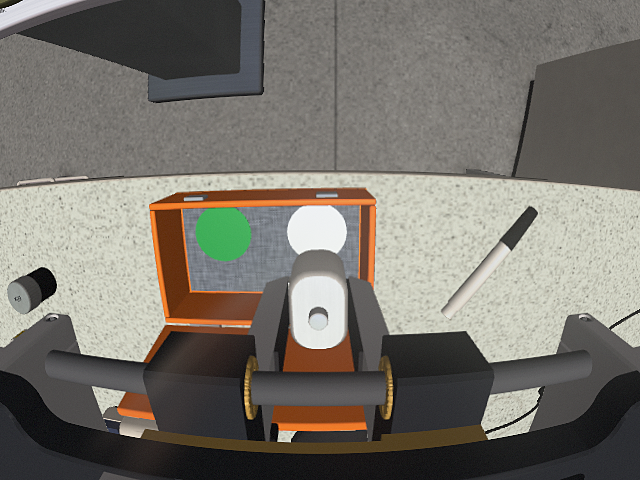

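The counter is over the white pad with the fingers inside the walls. I'll lower it.

Emit:
{"op": "carry_out", "data": {
  "commands": [
    [1,[0,0,35],[0,0,0]],
    [1,[0,0,35],[0,0,0]],
    [1,[0,0,30],[0,0,0]],
    [1,[0,0,15],[0,0,0]],
    [1,[0,0,5],[0,0,0]],
    [1,[0,0,0],[0,0,0]]
  ]
}}

```text
time_s: 11.92
ee_pos: [0.3921, 0.344, -0.0149]
eef_rot: [3.141, 0.001, 3.141]
force: [0.7, -0.7, -0.3]
grip_width: 0.028
grip_force: 11.9
```

Emit:
{"op": "carry_out", "data": {
  "commands": [
    [1,[0,0,2],[0,0,0]],
    [1,[0,0,2],[0,0,0]],
    [1,[0,0,0],[0,0,0]]
  ]
}}

```text
time_s: 12.3
ee_pos: [0.3918, 0.344, -0.0194]
eef_rot: [3.142, 0.0, 3.141]
force: [-0.5, -0.3, -0.7]
grip_width: 0.0281
grip_force: 11.9
```

Emit:
{"op": "carry_out", "data": {
  "commands": [
    [1,[0,0,1],[0,0,0]],
    [0.62,[0,0,0],[0,0,0]],
    [0.62,[0,0,0],[0,0,0]],
    [0.62,[0,0,0],[0,0,0]],
    [0.62,[0,0,-15],[0,0,0]],
    [0.62,[0,0,-35],[0,0,0]],
    [0.62,[0,0,-40],[0,0,0]],
    [0.62,[0,0,-40],[0,0,0]],
    [0.62,[0,0,0],[0,0,0]]
  ]
}}

```text
time_s: 13.42
ee_pos: [0.393, 0.3449, 0.1134]
eef_rot: [3.138, 0.005, 3.141]
force: [0.2, -0.3, -0.7]
grip_width: 0.0357
grip_force: 0.0
```

Run:
```python
from look import *
d=ctrl.camera('wrist');obs();places('wrist',['counter_mid','case']); ctrl.camera('side');places('side',['counter_mid','green_mid','oil_mid','can_mid']);ctrl.camera('top');places('top',['counter_mid','green_mid'])
cv2.imwrite('pics/w7.png',d['img'])
```

```text
t 13.47 tcp [0.3922 0.3443 0.1112] rot [3.140e+00 2.000e-03 3.141e+00] q [ 0.65  0.29  1.67  0.    1.18 -0.92] w 0.0358 gf 0.0 F [ 0.   0.  -0.3]
wrist counter_mid [([0.393, 0.346, 0.025], 0.83)]
wrist case [([0.405, 0.3, 0.003], 0.8)]
side counter_mid [([0.394, 0.339, 0.027], 0.83)]
side green_mid [([0.555, -0.119, 0.024], 0.63)]
side oil_mid [([0.399, -0.286, 0.0], 0.67), ([0.53, -0.027, 0.026], 0.48)]
side can_mid [([0.448, 0.032, 0.025], 0.79)]
top counter_mid []
top green_mid [([0.407, 0.302, -0.005], 0.56), ([0.554, -0.118, 0.029], 0.44)]
```

View pics/w7.png

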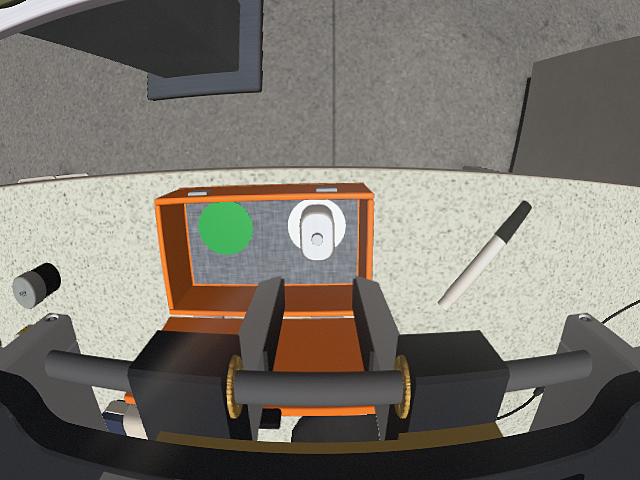

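The counter stands on the white pad at (318,230), with the fingers clear. The green vial is next.

Emit:
{"op": "carry_out", "data": {
  "commands": [
    [0.5,[0,-46,0],[0,0,0]],
    [0.5,[0,-46,0],[0,0,0]],
    [0.5,[0,-46,0],[0,0,0]],
    [0.5,[0,-46,0],[0,0,0]],
    [0.5,[0,-46,0],[0,0,0]],
    [0.5,[0,-46,0],[0,0,0]],
    [0.5,[0,-46,0],[0,0,0]],
    [0.5,[-40,-35,0],[0,0,0]],
    [0.5,[-40,-35,0],[0,0,0]],
    [0.5,[-40,-35,0],[0,0,0]]
  ]
}}

```text
time_s: 15.22
ee_pos: [0.5128, -0.0846, 0.1095]
eef_rot: [-3.142, 0.0, 3.141]
force: [-0.5, 0.4, 0.4]
grip_width: 0.0468
grip_force: 0.0
```

Emit:
{"op": "carry_out", "data": {
  "commands": [
    [0.5,[-43,-35,0],[0,0,0]],
    [0.5,[0,0,0],[0,0,0]],
    [0.5,[0,0,0],[0,0,0]]
  ]
}}

```text
time_s: 15.6
ee_pos: [0.5541, -0.1178, 0.1091]
eef_rot: [3.141, -0.001, 3.141]
force: [0.4, 0.6, -0.1]
grip_width: 0.0472
grip_force: 0.0
```

Run:
```python
from look import *
ctrl.camera('wrist');obs();places('wrist',['green_mid','oil_mid','blue_mid'])
```

```text
t 15.65 tcp [ 0.5541 -0.1175  0.1095] rot [ 3.141 -0.    -3.141] q [-0.27  0.39  1.54  0.    1.21 -1.84] w 0.047 gf 0.0 F [-0.1 -0.2  0.3]
wrist green_mid [([0.556, -0.119, 0.024], 0.63)]
wrist oil_mid [([0.529, -0.029, 0.031], 0.93)]
wrist blue_mid [([0.648, -0.062, 0.024], 0.43), ([0.717, -0.167, 0.026], 0.32)]
```

Emit:
{"op": "carry_out", "data": {
  "commands": [
    [0.5,[-1,-1,40],[0,0,0]],
    [0.5,[0,0,40],[0,0,0]],
    [0.5,[0,0,35],[0,0,0]],
    [0.5,[0,0,16],[0,0,0]],
    [1,[0,0,0],[0,0,0]],
    [1,[0,0,0],[0,0,0]],
    [1,[0,0,0],[0,0,0]],
    [1,[0,0,0],[0,0,0]],
    [1,[0,0,0],[0,0,0]]
  ]
}}

```text
time_s: 16.92
ee_pos: [0.5565, -0.1193, -0.0202]
eef_rot: [-3.141, 0.002, 3.141]
force: [-0.2, 1.0, 6.9]
grip_width: 0.0231
grip_force: 12.0
```

Emit:
{"op": "carry_out", "data": {
  "commands": [
    [1,[0,0,-15],[0,0,0]],
    [1,[0,0,-40],[0,0,0]],
    [1,[0,0,-40],[0,0,0]],
    [1,[0,0,-35],[0,0,0]],
    [1,[41,30,0],[0,0,0]],
    [1,[41,30,0],[0,0,0]],
    [1,[41,30,0],[0,0,0]],
    [1,[40,30,0],[0,0,0]],
    [1,[0,0,0],[0,0,0]]
  ]
}}

```text
time_s: 18.05
ee_pos: [0.3912, 0.0021, 0.1096]
eef_rot: [-3.142, 0.001, -3.14]
force: [0.9, -0.7, 0.9]
grip_width: 0.0229
grip_force: 12.0
```

Emit:
{"op": "carry_out", "data": {
  "commands": [
    [1,[0,40,0],[0,0,0]],
    [1,[0,40,0],[0,0,0]],
    [1,[0,40,0],[0,0,0]],
    [1,[0,40,0],[0,0,0]],
    [1,[0,40,0],[0,0,0]],
    [1,[0,40,0],[0,0,0]],
    [1,[0,18,0],[0,0,0]],
    [1,[0,0,0],[0,0,0]],
    [1,[0,0,0],[0,0,0]]
  ]
}}

```text
time_s: 19.18
ee_pos: [0.393, 0.2579, 0.1086]
eef_rot: [-3.141, -0.0, 3.141]
force: [-0.3, -0.3, 0.2]
grip_width: 0.0228
grip_force: 12.0
```

Run:
```python
from look import *
d=ctrl.camera('wrist');obs();places('wrist',['green_mid','case','counter_mid']);ctrl.camera('side');places('side',['green_mid'])
cv2.imwrite('pics/w8.png',d['img'])
```

```text
t 19.23 tcp [0.393  0.2579 0.1087] rot [-3.141  0.     3.14 ] q [ 0.5   0.18  1.81 -0.    1.15 -1.07] w 0.0232 gf 11.988968420773745 F [ 0.  -0.2  0.3]
wrist green_mid [([0.391, 0.258, 0.153], 0.83)]
wrist case [([0.401, 0.305, 0.005], 0.69)]
wrist counter_mid [([0.39, 0.345, 0.027], 0.77)]
side green_mid [([0.39, 0.257, 0.156], 0.57)]
```

View pics/w8.png

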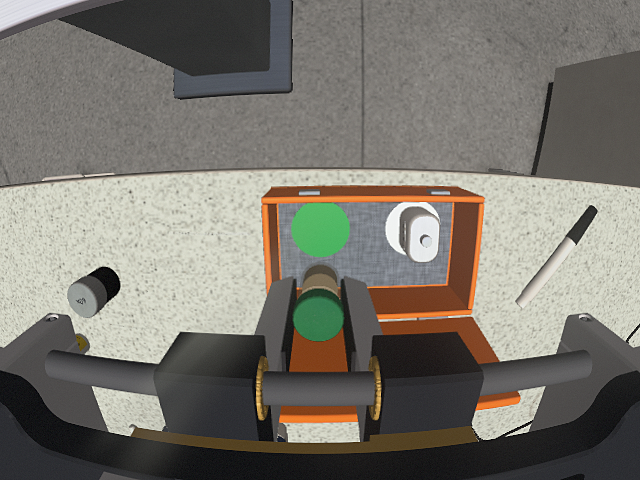

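The vial is upright over the green pad, and the counter is undisturbed. I'll lower the vial and release it.

Emit:
{"op": "carry_out", "data": {
  "commands": [
    [1,[0,1,40],[0,0,0]],
    [1,[0,0,40],[0,0,0]],
    [1,[0,0,30],[0,0,0]],
    [1,[0,0,9],[0,0,0]],
    [1,[0,0,3],[0,0,0]],
    [1,[0,0,0],[0,0,0]]
  ]
}}

```text
time_s: 20.23
ee_pos: [0.3933, 0.2602, -0.0126]
eef_rot: [3.141, 0.001, 3.141]
force: [0.3, -0.7, 0.1]
grip_width: 0.0231
grip_force: 12.0
```

Emit:
{"op": "carry_out", "data": {
  "commands": [
    [1,[0,0,2],[0,0,0]],
    [1,[0,0,0.5],[0,0,0]],
    [0.66,[0,0,0],[0,0,0]],
    [0.66,[0,0,0],[0,0,0]],
    [0.66,[0,0,0],[0,0,0]],
    [0.66,[0,0,-15],[0,0,0]],
    [0.66,[0,0,-35],[0,0,0]],
    [0.66,[0,0,-40],[0,0,0]],
    [0.66,[0,0,-35],[0,0,0]],
    [0.66,[0,0,0],[0,0,0]]
  ]
}}

```text
time_s: 21.48
ee_pos: [0.3939, 0.2606, 0.1122]
eef_rot: [3.139, 0.005, 3.141]
force: [-0.5, -0.0, -1.2]
grip_width: 0.032
grip_force: 0.0
```

Run:
```python
from look import *
d=ctrl.camera('wrist');obs();places('wrist',['green_mid','case','counter_mid']);ctrl.camera('side');places('side',['green_mid','counter_mid','can_mid','oil_mid'])
cv2.imwrite('pics/w9.png',d['img'][150:350,200:520])
```

```text
t 21.52 tcp [0.3931 0.2601 0.1104] rot [3.140e+00 2.000e-03 3.141e+00] q [ 0.51  0.18  1.81 -0.    1.15 -1.06] w 0.0322 gf 0.0 F [ 0.6 -0.5 -0.2]
wrist green_mid [([0.392, 0.259, 0.028], 0.69)]
wrist case [([0.406, 0.3, 0.003], 0.62)]
wrist counter_mid [([0.394, 0.346, 0.025], 0.63)]
side green_mid [([0.392, 0.256, 0.034], 0.61)]
side counter_mid [([0.394, 0.346, 0.027], 0.74)]
side can_mid [([0.452, 0.032, 0.021], 0.63)]
side oil_mid [([0.534, -0.026, 0.024], 0.77)]
```

View pics/w9.png

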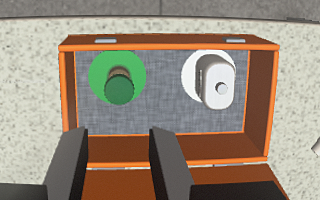

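Both things stand upright on their pads below the rim. I'll shut the lid now by going over it and pushing from behind with closed fingers.

Emit:
{"op": "carry_out", "data": {
  "commands": [
    [1,[0,25,-30],[0,0,0]],
    [1,[0,25,-30],[0,0,0]],
    [1,[0,25,0],[0,0,0]],
    [1,[-40,0,0],[0,0,0]],
    [1,[-40,0,0],[0,0,0]],
    [1,[-42,0,0],[0,0,0]],
    [1,[0,0,0],[0,0,0]],
    [1,[0,0,35],[0,0,0]],
    [1,[0,0,40],[0,0,0]],
    [1,[0,0,0],[0,0,0]]
  ]
}}

```text
time_s: 23.18
ee_pos: [0.5127, 0.3343, 0.0916]
eef_rot: [-3.139, -0.005, -3.141]
force: [-0.8, 0.1, 0.3]
grip_width: 0.0005
grip_force: 0.0
```

Run:
```python
from look import *
d=ctrl.camera('side');obs();cv2.imwrite('pics/s10.png',cv2.resize(d['img'][90:240,210:370],(640,600),interpolation=cv2.INTER_CUBIC))
```

```text
t 23.23 tcp [0.5139 0.3349 0.0941] rot [-3.141e+00 -1.000e-03 -3.142e+00] q [ 0.52  0.51  1.41  0.    1.23 -1.05] w -0.0001 gf 0.0 F [ 0.1 -0.2  0.4]
```

View pics/s10.png

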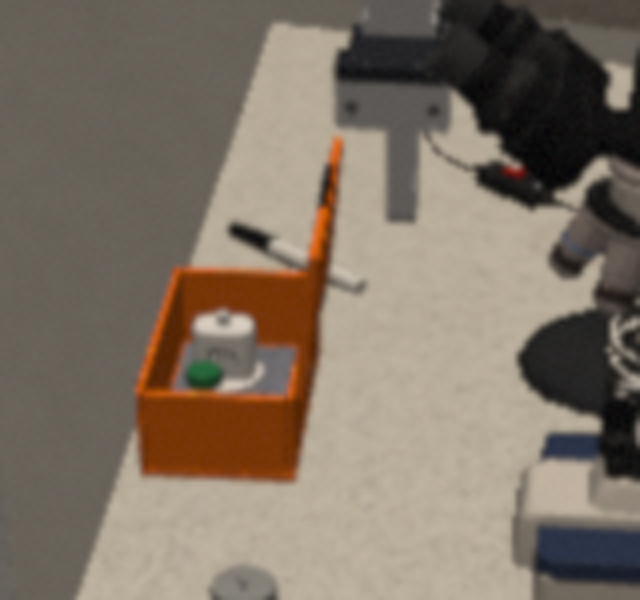

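The fingers (tip at (402,218)) are behind the upright lid and clear of the microscope. I'll push forward.

Emit:
{"op": "carry_out", "data": {
  "commands": [
    [1,[25,0,0],[0,0,0]],
    [1,[20,0,0],[0,0,0]],
    [1,[15,0,0],[0,0,0]],
    [1,[15,0,0],[0,0,0]],
    [1,[15,0,0],[0,0,0]],
    [1,[15,0,0],[0,0,0]],
    [1,[10,0,0],[0,0,0]]
  ]
}}

```text
time_s: 24.1
ee_pos: [0.3988, 0.335, 0.0941]
eef_rot: [3.142, -0.0, 3.142]
force: [1.5, 0.7, -0.2]
grip_width: 0.0001
grip_force: 0.4
```

Emit:
{"op": "carry_out", "data": {
  "commands": [
    [1,[8,0,8],[0,0,0]],
    [1,[7,0,8],[0,0,0]],
    [1,[0,0,10],[0,0,0]],
    [1,[0,0,10],[0,0,0]],
    [1,[0,0,8],[0,0,0]],
    [1,[0,0,6],[0,0,0]],
    [1,[0,0,0],[0,0,0]]
  ]
}}

```text
time_s: 24.98
ee_pos: [0.3847, 0.3348, 0.0436]
eef_rot: [-3.141, -0.001, 3.141]
force: [-0.6, 0.1, 0.2]
grip_width: 0.0004
grip_force: 0.0
```

Emit:
{"op": "carry_out", "data": {
  "commands": [
    [1,[0,0,3],[0,0,0]],
    [1,[0,0,2],[0,0,0]],
    [1,[0,0,2],[0,0,0]],
    [1,[0,0,0],[0,0,0]]
  ]
}}

```text
time_s: 25.48
ee_pos: [0.3848, 0.3349, 0.037]
eef_rot: [-3.142, -0.0, 3.141]
force: [0.3, 0.8, 0.5]
grip_width: 0.0005
grip_force: 0.0
```

Run:
```python
from look import *
d=ctrl.camera('side');obs();cv2.imwrite('pics/s11.png',cv2.resize(d['img'][90:240,210:370],(640,600),interpolation=cv2.INTER_CUBIC))
```

```text
t 25.52 tcp [0.3848 0.3349 0.037 ] rot [-3.142  0.     3.141] q [ 0.64  0.36  1.77 -0.    1.01 -0.93] w 0.0006 gf 0.0 F [ 0.5 -0.4 -0.7]
```

View pics/s11.png

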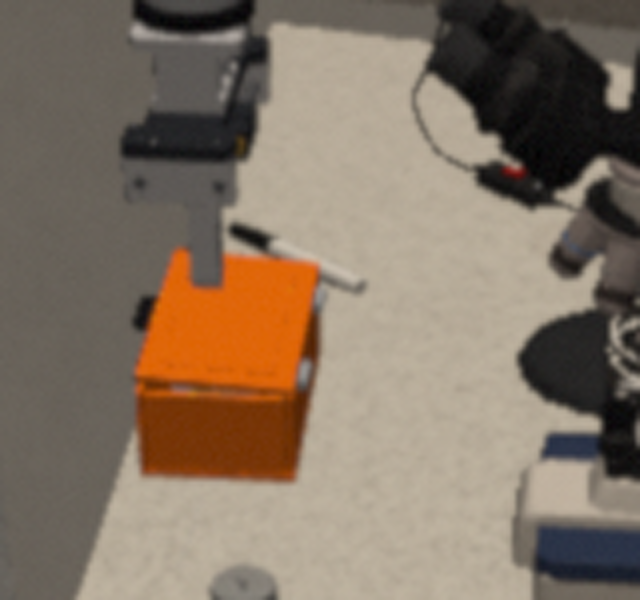

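The lid is nearly down, with a thin gap at (170,385). I'll press a little further until I see force.

Emit:
{"op": "carry_out", "data": {
  "commands": [
    [1,[0,0,2],[0,0,0]],
    [1,[0,0,1],[0,0,0]],
    [1,[0,0,1],[0,0,0]],
    [1,[0,0,0],[0,0,0]]
  ]
}}

```text
time_s: 26.02
ee_pos: [0.3847, 0.3349, 0.0329]
eef_rot: [-3.141, -0.0, 3.141]
force: [0.2, -0.2, 0.9]
grip_width: 0.0003
grip_force: 0.0
```

Emit:
{"op": "carry_out", "data": {
  "commands": [
    [1,[0,0,1.5],[0,0,0]],
    [1,[0,0,0],[0,0,0]]
  ]
}}

```text
time_s: 26.28
ee_pos: [0.3848, 0.335, 0.0318]
eef_rot: [3.141, 0.0, 3.141]
force: [-2.1, -0.5, 4.7]
grip_width: 0.0005
grip_force: 2.2
```

Emit:
{"op": "carry_out", "data": {
  "commands": [
    [1,[0,0,1],[0,0,0]],
    [1,[0,0,0],[0,0,0]]
  ]
}}

```text
time_s: 26.52
ee_pos: [0.385, 0.3351, 0.0316]
eef_rot: [3.141, 0.001, 3.141]
force: [-5.8, -3.8, 15.2]
grip_width: 0.0009
grip_force: 7.8
```

The lid is shut against a hard stop at 15 N. Now the can.

Emit:
{"op": "carry_out", "data": {
  "commands": [
    [1,[0,0,-30],[0,0,0]],
    [0.3,[0,0,-50],[0,0,0]],
    [0.3,[-8,-38,0],[0,0,0]],
    [0.3,[-8,-38,0],[0,0,0]],
    [0.3,[-8,-38,0],[0,0,0]],
    [0.3,[-8,-38,0],[0,0,0]],
    [0.4,[-8,-38,0],[0,0,0]],
    [0.4,[-8,-38,0],[0,0,0]],
    [0.4,[-8,-37,0],[0,0,0]],
    [0.4,[-8,-37,0],[0,0,0]]
  ]
}}

```text
time_s: 27.78
ee_pos: [0.4488, 0.0316, 0.1106]
eef_rot: [-3.142, 0.0, 3.141]
force: [0.6, -0.4, -1.2]
grip_width: 0.0562
grip_force: 0.0
```

Run:
```python
from look import *
ctrl.camera('wrist');obs();places('wrist',['can_mid','oil_mid']);obs()
```

```text
t 27.82 tcp [0.4495 0.0287 0.1105] rot [-3.141  0.     3.14 ] q [-0.02  0.14  1.86 -0.    1.14 -1.59] w 0.0569 gf 0.0 F [-0.1 -0.5 -0.6]
wrist can_mid [([0.447, 0.029, 0.027], 0.89), ([0.403, 0.3, 0.0], 0.15)]
wrist oil_mid [([0.53, -0.03, 0.027], 0.75)]
t 27.93 tcp [0.4488 0.0318 0.1104] rot [ 3.142 -0.     3.139] q [-0.01  0.14  1.86  0.    1.14 -1.58] w 0.0564 gf 0.0 F [ 0.8 -0.4 -0.4]
```

Emit:
{"op": "carry_out", "data": {
  "commands": [
    [0.4,[0,1,40],[0,0,0]],
    [0.4,[0,0,40],[0,0,0]],
    [0.4,[0,0,32],[0,0,0]],
    [0.4,[0,0,15],[0,0,0]],
    [1,[0,0,0],[0,0,0]],
    [1,[0,0,0],[0,0,0]],
    [1,[0,0,0],[0,0,0]],
    [1,[0,0,0],[0,0,0]],
    [1,[0,0,0],[0,0,0]]
  ],
  "squeeze": 15
}}

```text
time_s: 29.05
ee_pos: [0.4495, 0.034, -0.0154]
eef_rot: [3.141, 0.002, 3.141]
force: [-0.7, 0.7, 7.5]
grip_width: 0.0372
grip_force: 15.0
```

Emit:
{"op": "carry_out", "data": {
  "commands": [
    [1,[0,0,-15],[0,0,0]],
    [1,[0,0,-40],[0,0,0]],
    [1,[0,0,-35],[0,0,0]],
    [1,[8,-40,0],[0,0,0]],
    [1,[8,-40,0],[0,0,0]],
    [1,[8,-40,0],[0,0,0]],
    [1,[8,-40,0],[0,0,0]],
    [1,[8,-40,0],[0,0,0]],
    [1,[8,-40,0],[0,0,0]],
    [1,[8,-40,0],[0,0,0]]
  ]
}}

```text
time_s: 30.3
ee_pos: [0.3922, -0.2475, 0.0747]
eef_rot: [-3.141, 0.001, 3.141]
force: [1.5, 0.4, -0.9]
grip_width: 0.0376
grip_force: 15.0
```

Emit:
{"op": "carry_out", "data": {
  "commands": [
    [1,[0,-40,0],[0,0,0]],
    [1,[0,-40,0],[0,0,0]],
    [1,[0,0,0],[0,0,0]],
    [1,[0,0,0],[0,0,0]]
  ]
}}

```text
time_s: 30.8
ee_pos: [0.3925, -0.3257, 0.0741]
eef_rot: [3.142, 0.0, 3.141]
force: [-0.8, 0.8, -1.7]
grip_width: 0.0372
grip_force: 15.0
```

Run:
```python
from look import *
d=ctrl.camera('wrist');obs();places('wrist',['can_mid','tray']);ctrl.camera('side');places('side',['can_mid','tray','oil_mid'])
cv2.imwrite('pics/w12.png',d['img'])
```

```text
t 30.85 tcp [ 0.3926 -0.3254  0.074 ] rot [-3.142  0.    -3.142] q [-0.76  0.31  1.74  0.    1.09 -2.33] w 0.0374 gf 14.999970495700836 F [-0.3 -0.6 -0.7]
wrist can_mid [([0.396, -0.29, -0.001], 0.41)]
wrist tray [([0.397, -0.29, 0.0], 0.85)]
side can_mid [([0.394, -0.324, 0.114], 0.85), ([0.718, -0.166, 0.026], 0.47)]
side tray [([0.396, -0.288, 0.0], 0.97)]
side oil_mid [([0.53, -0.026, 0.025], 0.63)]
```

View pics/w12.png

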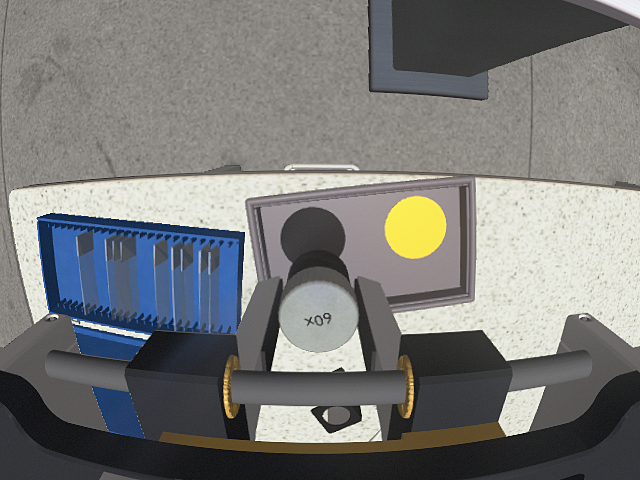

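The can is over the black pad, upright. I'll lower it.

Emit:
{"op": "carry_out", "data": {
  "commands": [
    [1,[0,-2,35],[0,0,0]],
    [1,[0,0,30],[0,0,0]],
    [1,[0,0,13],[0,0,0]],
    [1,[0,0,4],[0,0,0]],
    [1,[0,0,0],[0,0,0]]
  ]
}}

```text
time_s: 31.78
ee_pos: [0.3929, -0.3283, -0.0078]
eef_rot: [-3.141, 0.001, 3.141]
force: [1.0, -0.7, -1.0]
grip_width: 0.0372
grip_force: 15.0
```

Emit:
{"op": "carry_out", "data": {
  "commands": [
    [1,[0,0,2],[0,0,0]],
    [0.52,[0,0,0],[0,0,0]],
    [0.52,[0,0,0],[0,0,0]],
    [0.52,[0,0,0],[0,0,0]],
    [0.52,[0,0,-15],[0,0,0]],
    [0.52,[0,0,-35],[0,0,0]],
    [0.52,[0,0,-40],[0,0,0]],
    [0.52,[0,0,-30],[0,0,0]],
    [0.52,[0,0,0],[0,0,0]]
  ]
}}

```text
time_s: 32.9
ee_pos: [0.3934, -0.3289, 0.1125]
eef_rot: [-3.138, 0.003, 3.141]
force: [0.1, 0.8, 0.1]
grip_width: 0.0452
grip_force: 0.0
```

Run:
```python
from look import *
d=ctrl.camera('wrist');obs();places('wrist',['can_mid','tray']);ctrl.camera('side');places('side',['can_mid','oil_mid'])
```

```text
t 32.95 tcp [ 0.3928 -0.3283  0.1107] rot [-3.140e+00  2.000e-03  3.141e+00] q [-0.77  0.27  1.7  -0.    1.17 -2.34] w 0.0454 gf 0.0 F [-0.2  0.6 -0.7]
wrist can_mid [([0.392, -0.329, 0.03], 0.97)]
wrist tray [([0.4, -0.29, -0.003], 0.86)]
side can_mid [([0.394, -0.329, 0.03], 0.69)]
side oil_mid [([0.529, -0.026, 0.023], 0.66)]
```

The can is placed. For the oil bottle I'll angle the gripper about 0.35 rad so its body clears the microscope.

Emit:
{"op": "carry_out", "data": {
  "commands": [
    [0.45,[-17,37,0],[0,0,0]],
    [0.45,[-17,37,0],[0,0,0]],
    [0.45,[-17,37,0],[0,0,0]],
    [0.45,[-17,37,0],[0,0,0]],
    [0.45,[-17,37,0],[0,0,0]],
    [0.45,[-17,37,0],[0,0,0]],
    [0.45,[-17,37,0],[0,0,0]],
    [0.45,[0,0,0],[0,0,-0.175]],
    [0.45,[0,0,0],[0,0,-0.175]],
    [0.45,[-31,34,0],[0,0,0]]
  ]
}}

```text
time_s: 34.45
ee_pos: [0.5289, -0.0275, 0.109]
eef_rot: [3.141, -0.001, -2.791]
force: [1.1, 0.7, 0.5]
grip_width: 0.0519
grip_force: 0.0
```

Run:
```python
from look import *
ctrl.camera('wrist');places('wrist',['oil_mid']);ctrl.camera('top');places('top',['oil_mid']);o=obs()
from scipy.spatial.transform import Rotation as Ro
R=Ro.from_euler('xyz',o['eef_rot']).as_matrix();print((R.T@(np.array([.530,-.027,-.021])-o['ee_pos'])*1000).round(1))
```

```text
wrist oil_mid [([0.529, -0.028, 0.028], 0.96)]
top oil_mid []
t 34.65 tcp [ 0.5289 -0.0262  0.1089] rot [ 3.141e+00 -1.000e-03 -2.791e+00] q [-0.12  0.31  1.65 -0.    1.18 -2.04] w 0.0516 gf 0.0 F [ 0.9 -0.1  0.1]
[ -0.9  -1.2 129.9]
```

Emit:
{"op": "carry_out", "data": {
  "commands": [
    [0.45,[-1,-1,40],[0,0,0]],
    [0.45,[0,0,40],[0,0,0]],
    [0.45,[0,0,35],[0,0,0]],
    [0.45,[0,0,20],[0,0,0]],
    [1,[0,0,2],[0,0,0]],
    [1,[0,0,0],[0,0,0]],
    [1,[0,0,0],[0,0,0]],
    [1,[0,0,0],[0,0,0]],
    [1,[0,0,0],[0,0,0]]
  ],
  "squeeze": 12
}}

```text
time_s: 35.78
ee_pos: [0.531, -0.0274, -0.0265]
eef_rot: [-3.141, 0.001, -2.792]
force: [-2.2, -2.1, 7.4]
grip_width: 0.0254
grip_force: 12.0
```

Emit:
{"op": "carry_out", "data": {
  "commands": [
    [1,[0,0,-15],[0,0,0]],
    [1,[0,0,-40],[0,0,0]],
    [1,[0,0,-45],[0,0,0]],
    [1,[31,-34,0],[0,0,0]],
    [1,[0,0,0],[0,0,0.175]],
    [1,[0,0,0],[0,0,0.175]],
    [1,[26,-36,0],[0,0,0]],
    [1,[26,-36,0],[0,0,0]],
    [1,[26,-36,0],[0,0,0]],
    [1,[26,-36,0],[0,0,0]]
  ]
}}

```text
time_s: 37.02
ee_pos: [0.4081, -0.2147, 0.0736]
eef_rot: [-3.141, 0.001, 3.142]
force: [0.0, 0.4, -0.0]
grip_width: 0.0255
grip_force: 12.0
```

Emit:
{"op": "carry_out", "data": {
  "commands": [
    [1,[25,-35,0],[0,0,0]],
    [1,[0,0,0],[0,0,0]],
    [1,[0,0,0],[0,0,0]]
  ]
}}

```text
time_s: 37.4
ee_pos: [0.3842, -0.2484, 0.0731]
eef_rot: [-3.141, 0.001, 3.141]
force: [0.1, 0.6, 0.1]
grip_width: 0.0255
grip_force: 12.0
```

Run:
```python
from look import *
d=ctrl.camera('wrist');obs();places('wrist',['oil_mid','tray','can_mid']);ctrl.camera('side');places('side',['can_mid','oil_mid'])
```

```text
t 37.45 tcp [ 0.3844 -0.2481  0.073 ] rot [-3.141e+00  1.000e-03 -3.141e+00] q [-0.65  0.2   1.88  0.    1.06 -2.22] w 0.0252 gf 11.999877691268921 F [ 0.8 -0.3  0. ]
wrist oil_mid [([0.382, -0.252, 0.128], 0.72)]
wrist tray [([0.398, -0.29, -0.001], 0.92)]
wrist can_mid [([0.391, -0.326, 0.031], 0.74)]
side can_mid [([0.394, -0.326, 0.031], 0.9)]
side oil_mid [([0.393, -0.33, 0.027], 0.7), ([0.384, -0.251, 0.124], 0.6)]
```

Emit:
{"op": "carry_out", "data": {
  "commands": [
    [1,[0,0,40],[0,0,0]],
    [1,[0,0,33],[0,0,0]],
    [1,[0,0,14],[0,0,0]],
    [1,[0,0,5],[0,0,0]],
    [1,[0,0,0],[0,0,0]]
  ]
}}

```text
time_s: 38.38
ee_pos: [0.3843, -0.2489, -0.0188]
eef_rot: [-3.141, 0.001, 3.141]
force: [0.5, 0.4, -0.2]
grip_width: 0.0252
grip_force: 12.0
```

Emit:
{"op": "carry_out", "data": {
  "commands": [
    [1,[0,0,2.5],[0,0,0]],
    [1,[0,0,0],[0,0,0]],
    [0.63,[0,0,0],[0,0,0]],
    [0.63,[0,0,0],[0,0,0]],
    [0.63,[0,0,0],[0,0,0]],
    [0.63,[0,0,-15],[0,0,0]],
    [0.63,[0,0,-35],[0,0,0]],
    [0.63,[0,0,-45],[0,0,0]],
    [0.63,[0,0,-45],[0,0,0]],
    [0.63,[0,0,0],[0,0,0]]
  ]
}}

```text
time_s: 39.62
ee_pos: [0.3852, -0.2497, 0.122]
eef_rot: [-3.138, 0.005, 3.141]
force: [-0.5, 0.3, -0.0]
grip_width: 0.0345
grip_force: 0.0
```

Run:
```python
from look import *
d=ctrl.camera('wrist');obs();places('wrist',['oil_mid','tray','can_mid']);s=ctrl.camera('side')['img'];places('side',['can_mid','oil_mid','blue_mid','white_mid'])
cv2.imwrite('pics/f.png',np.hstack([cv2.resize(d['img'][100:400,120:520],(400,300)),cv2.resize(s[140:220,230:310],(400,400))[50:350]]))
```

```text
t 39.67 tcp [ 0.3844 -0.249   0.1198] rot [-3.140e+00  3.000e-03  3.141e+00] q [-0.65  0.14  1.83 -0.    1.17 -2.23] w 0.0349 gf 0.0 F [ 0.1 -0.   0.5]
wrist oil_mid []
wrist tray [([0.398, -0.287, -0.002], 0.68)]
wrist can_mid [([0.392, -0.331, 0.032], 0.64)]
side can_mid [([0.393, -0.33, 0.03], 0.91)]
side oil_mid [([0.384, -0.247, 0.03], 0.69)]
side blue_mid [([0.649, -0.063, 0.027], 0.75)]
side white_mid [([0.716, -0.169, 0.029], 0.85), ([0.65, -0.06, 0.026], 0.73)]
```

View pics/f.png

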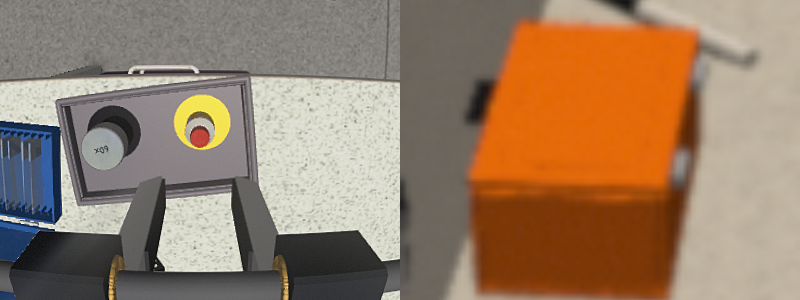

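The can (107,145) and the oil bottle (200,130) stand upright on their pads. The lid lies flush on the case with no visible gap, and the gripper is clear of everything.

```bash
python3 -c "
from station import ctrl
print(ctrl.hand_in())"
```

```text
the job is handed in; nothing more can be done
None
```

I handed the job in after about 40 s of the 144 s: all four things stood upright on their pads at my last look, the lid was shut to a hard stop, and the blue- and white-capped vials stayed where they were; no verdict came back.

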